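# Build the sieve stack and hold the spring-return run dial at high

## Robot

A 7-joint arm with a two-finger parallel gripper is mounted at the origin on a cart in front of the work surface, level with it; the furniture and walls round the work are solid. World frame = base frame: x ahead of the robot, y to its left, z up, the work surface at z = 0. Lengths are in m, angles in rad, forces in N, time in s.
With the tool pointing down it reaches from about 0.425 to 0.875 m from the base axis. Payload 4.7 kg.
Tool frame: the origin (TCP) lies on the centre line of the jaws, within the pads' length; the fingertips stand ahead of it and the grasp point (between the pads) lies 8 mm behind it (ctrl.finger_overhang is the x of the fingertips in the tool frame, in m); x points along the fingers, z is the direction in which the jaws open and shut, and the axes are right-handed (so a half turn about x gives the same grasp; the last joint's range is limited). The gripper opens to 87 mm and grips with 3 to 60 N. Pads are 19 mm wide; open, the fingers measure 117 mm over their backs; the gripper's body (75 mm by 190 mm) begins 51 mm behind the grasp point.
Start: joints at [-1.304, 0.321, -0.07, 1.45, 0.023, 1.371, -0.057], TCP at [0.163, 0.629, 0.234] pointing down, gripper open.
Joint ranges: [-2.86, 2.86], [-0.3, 2.09], [-1.38, 1.24], [0.06, 2.45], [-1.56, 4.7], [0.09, 2.05], [-2.69, 2.69]. Speed limits (rad/s): [2.57, 2.57, 3.14, 3.14, 3.14, 3.14, 3.14].

## Interface

Orientations are given as a rotation vector (axis times angle).
In Python, from bench import readout, viewer, job, nets, ctrl gives the robot as it stands.
- The arm moves only by the shell command python3 -m creep 'ROWS' [FORCE]. ROWS is JSON, a list of rows, each an object with "linear": the shift along the tool's x, y, z in m, a list of three; "twist": the turn, a rotation vector about the tool's x, y, z in degrees, a list of three; "fingers": the gripper's target within -1 to 1 (shut at 1, half-way at 0, fully open at -1). A call has 1 to 8 rows; each row is the pose to reach, as a shift and turn from the pose commanded when the call began, along the tool's axes at that moment; what a row does not reach only later rows make up. A row lasts 1/12 s, in which the tool goes at most 41.7 mm and 7.16 degrees, less where a joint would pass 70% of its speed; a pose out of reach is approached as far as the arm can. A call with a gripper value outside its range is refused whole. The fingers move at their own pace and stop on an object; FORCE is the grip in N (left out, the last holds). Time passes only in rows, so rows that repeat a pose let the fingers close. It gives the time, the measured TCP pose, the force and the opening at its end, in the units of the state.
- readout.get_state(): the state, without advancing time (a new reading comes with each control period).
- viewer.get_image(name): name is "scene" or "side" or "wrist"; returns (picture, depth): 384x512x3 uint8, red, green, blue; 384x512 float32, m along the optical axis (not along the pixel's ray), 0 where there is no reading.
- viewer.camera_params(name): a dict with "K" (3x3 intrinsics, pixels), "cam_to_world" (4x4, takes a point from camera to world coordinates). Camera axes: x right, y down, z forward; pixel columns grow to the right and rows downward; lengths in m; the calibration is good to about 2 mm. A picture is of the moment at which its call begins: read the wrist's pose just before it. camera_params takes no time and is no camera call; for the wrist camera it gives the pose at the moment of the call.
- job.close_job(): hands the job in, once; it reports no verdict.
Trained networks look in the newest picture that a camera, given by its name, has taken for a name from the list of things; names that differ only in an ending like _2 or _b are one class to them, and where a whole thing is asked for, a point or a joint stands for the part that bears it (a point fixed in the world has none). Each returns a list of dicts, best first, with "conf" (0 to 1); they miss things now and then, are a little off and sometimes report something else, mostly with a low value. They report only what shows in the picture. A call takes as long as a camera call. They do not tell look-alikes from the thing itself.
- nets.boxes_of(camera, label): "centre" ([x, y, z] in m, in world coordinates, good to about 4 mm: the middle of the surface that is visible of it).
- nets.place_of(camera, label): "centre" ([x, y, z] in m, in world coordinates, good to about 4 mm: a listed point, or the origin of a listed thing).
The state is a dict: "time": time; "joint_positions": joint angles; "qd": joint speeds; "joint_torque": joint torques, N m; "position": TCP position; "tool_rot": TCP orientation; "ft_force": force on the tool from outside, world axes, zero at the start; "torque": the same for the moment, N m; "grip_width": opening from 0.0 (shut) to 1.0 (fully open).
Only numpy, scipy, OpenCV 4.12 (cv2) and the standard library are available. Lean on these libraries where they do the work, as an engineer would, in place of code of your own. Each camera call takes 0.05 s, during which the arm holds its last target.

## Task

Finish the sieve stack on the shaker: set the loose coarse sieve squarely on the rim of the stack in the clips, then put the cover squarely on top of it, each one fully home and let go. Only with the cover on, turn the shaker's spring-return run dial clockwise past the first and second notches to the third (high), and finish while still holding it there with the fingers, because it springs back to off if released. Leave the other things on the bench alone.

Things in the scene. Friction and masses are not known exactly. Their poses are not given: they have to be found in the camera images.
- shaker: Sieve shaker, a low white and grey bench machine, 270 mm along its x, 170 mm along its y, grey deck 53 mm above the bench; fixed, but place and yaw vary. Origin at the centre of its underside; -x is its front edge, z up. The run dial's axis is at x -78 mm, the sieve stack's axis at x +66 mm, both at y 0.
- stack_seat (a point): Centre of the open top rim of the part-built stack (receiver and fine sieve, steel, 60 mm outside diameter) held in three clips on the shaker's round platform; 112 mm above the bench, axes as the shaker's. The rim's bore is 56 mm wide and 18 mm deep. This stack is fixed.
- dial_grip (a point): On the run dial's vertical axis, 76 mm above the bench. Grey bar grip 46 mm long, 12 mm thick; its top is 11 mm above this point, its sides are free down to 11 mm below it, where a 32 mm wide round hub begins, and 4 mm lower a 50 mm skirt. x axis: along the bar to the end with the white line; y: across the bar; z up. Turns with the dial.
- run_dial (a joint): Run dial angle, rad: 0 at off, growing clockwise seen from above. Notches (light clicks) at 0.4 (low, one pip), 0.8 (medium, two pips), 1.2 (high, three pips); solid stop at 1.28. A spring always drives it back to 0 with 0.08 N m at off, 0.16 N m at high; no notch keeps it. A click adds up to 0.06 N m.
- sieve_center (a point): Half-way up the axis of the loose coarse sieve: round steel frame 60 mm in diameter, 24 mm high, open top, mesh inside. Its lowest 6 mm is a chamfered 53 mm spigot that fits the bore below; the wall above is 18 mm high, 2 mm thick, bore 56 mm. Stands upright on the bench, z up, 0.08 to 0.17 kg. Seated, its shoulder rests on the rim and this point is 6 mm above stack_seat.
- cover_center (a point): Half-way up the axis of the cover: steel disc 60 mm in diameter, 4 mm thick, over a chamfered 53 mm spigot 6 mm high, with a round black knob 20 mm wide on top; 30 mm high in all. Disc's top is 5 mm below this point; the knob runs from 2 mm below to 15 mm above it. Stands spigot down, z up, 0.07 to 0.14 kg. Seated, this point is 21 mm above sieve_center.
- mortar: White mortar, 98 mm wide, 45 mm high; a bystander. Origin at the centre of its underside.
- spatula: Steel spatula lying on the bench, 175 mm long; a bystander. Origin at the centre of its underside.
- sample_vial: Small capped vial, 23 mm wide, 62 mm high, standing; a bystander. Origin at the centre of its underside.
- foil_pot: Small foil-lined pot, 42 mm wide and high; a bystander. Origin at the centre of its underside.
There are look-alikes about, which are no part of the job. What is shaped like the part that bears sieve_center but orange is not meant. Leave any yellow look-alike of the part that bears cover_center alone.

How it is judged:
By the outcome, as a careful person would: the job done as asked, in the order asked, and still so for the second after the job is handed in, while the arm keeps its last pose, push and grip.
It also fails if it takes over 64 s, if anything falls off the work surface, if the arm or the gripper's body presses on something with over 40 N, if the wrist force passes 120 N, or if a joint passes its speed limit or range.

## Working session

There is one attempt and no reset: what is moved stays moved. The work goes in short steps, Python scripts to look and compute and a shell command to move; the robot and the scene stay as the last step left them, time stands still between calls to the robot, and variables do not carry over. Pictures are saved under pics/ and viewed, and the job is handed in when it is done.

```bash
ls; mkdir -p pics
python3 - <<'E'
from bench import readout, viewer, ctrl
import cv2, numpy as np
s=readout.get_state()
print(s['time'],s['position'],s['tool_rot'],s['grip_width'],ctrl.finger_overhang)
for n in ("scene","side","wrist"):
    im,d=viewer.get_image(n); cv2.imwrite(f"pics/{n}0.png",im[:,:,::-1]); np.save(f"pics/{n}0.npy",d)
    print(n,viewer.camera_params(n)['cam_to_world'].round(3).tolist())
E
```

```text
pics
0.0 [0.16249218 0.62880968 0.23245952] [-1.02228393  1.31969402  1.02016848] 1.0030560056354654 0.011
scene [[-0.532, -0.562, 0.634, -0.427], [-0.847, 0.352, -0.399, 0.527], [0.001, -0.749, -0.663, 1.084], [0.0, 0.0, 0.0, 1.0]]
side [[0.997, 0.059, -0.047, 0.564], [0.073, -0.578, 0.813, -1.278], [0.021, -0.814, -0.58, 0.986], [0.0, 0.0, 0.0, 1.0]]
wrist [[0.25, 0.923, 0.292, 0.082], [0.968, -0.238, -0.076, 0.648], [-0.001, 0.302, -0.953, 0.384], [0.0, 0.0, 0.0, 1.0]]
```

View pics/scene0.png

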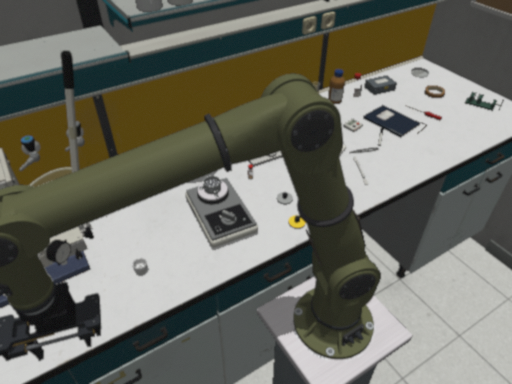

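View pics/side0.png

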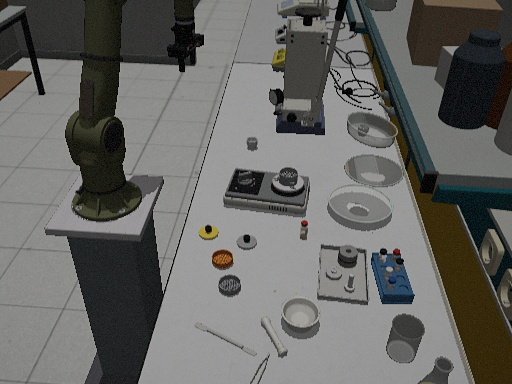

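View pics/wrist0.png

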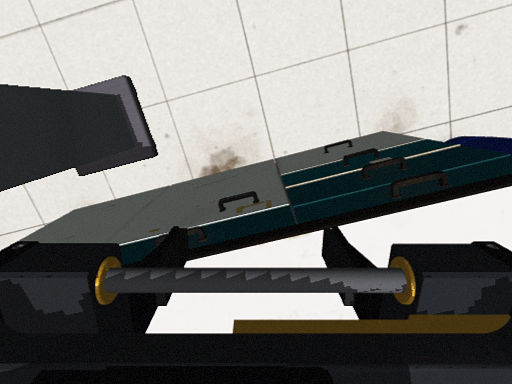

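Side view: shaker about (267,190), grey cover (247,241), yellow decoy (209,232), orange decoy (222,259), steel sieve (230,284). I'll measure these next.

```bash
cat > h.py <<'E'
import numpy as np, cv2
from bench import readout, viewer, nets, ctrl
from scipy.spatial.transform import Rotation as R
def cloud(name,d,P=None):
    P=P or viewer.camera_params(name); K=np.array(P['K']);T=np.array(P['cam_to_world'])
    v,u=np.mgrid[:d.shape[0],:d.shape[1]]
    p=np.stack([(u-K[0,2])/K[0,0]*d,(v-K[1,2])/K[1,1]*d,d],-1)
    return p@T[:3,:3].T+T[:3,3]
E
python3 - <<'E'
from h import *
im=cv2.imread('pics/side0.png'); d=np.load('pics/side0.npy')
c=cloud('side',d)
for u,v in [(230,284),(247,238),(247,243),(209,232),(222,259),(252,143),(267,190),(247,180),(288,172),(150,350),(350,275)]:
    print(u,v,c[v,u].round(3))
cv2.imwrite('pics/side0c.png',cv2.resize(im[120:320,180:340],None,fx=4,fy=3,interpolation=cv2.INTER_CUBIC)[:600])
for l in ['shaker','stack_seat','dial_grip','sieve_center','cover_center','foil_pot']:
    for cam in ['side','scene']:
        print(l,cam,[(np.round(r['centre'],3).tolist(),round(r['conf'],2)) for r in nets.place_of(cam,l)][:4])
E
```

```text
230 284 [ 0.447 -0.345  0.008]
247 238 [ 0.479 -0.178  0.03 ]
247 243 [ 0.479 -0.182  0.014]
209 232 [ 0.359 -0.14   0.01 ]
222 259 [ 0.413 -0.251  0.008]
252 143 [0.449 0.38  0.03 ]
267 190 [0.525 0.035 0.056]
247 180 [0.457 0.065 0.07 ]
288 172 [0.59  0.079 0.102]
150 350 [ 0.283 -0.565 -0.001]
350 275 [ 0.764 -0.332  0.058]
shaker side [([0.522, 0.068, 0.002], 0.55)]
shaker scene [([0.525, 0.073, -0.002], 0.9)]
stack_seat side [([0.595, 0.061, 0.114], 0.78)]
stack_seat scene [([0.594, 0.058, 0.112], 0.86)]
dial_grip side [([0.523, 0.065, 0.001], 0.74), ([0.452, 0.078, 0.074], 0.52)]
dial_grip scene [([0.45, 0.077, 0.075], 0.75)]
sieve_center side [([0.418, -0.257, 0.012], 0.84), ([0.451, -0.356, 0.012], 0.57)]
sieve_center scene []
cover_center side [([0.478, -0.168, 0.014], 0.81), ([0.357, -0.137, 0.014], 0.64), ([0.447, -0.357, 0.013], 0.37)]
cover_center scene [([0.363, -0.14, 0.018], 0.64), ([0.474, -0.173, 0.013], 0.48)]
foil_pot side [([0.451, 0.398, -0.001], 0.61)]
foil_pot scene [([0.451, 0.391, -0.004], 0.59)]
```

View pics/side0c.png

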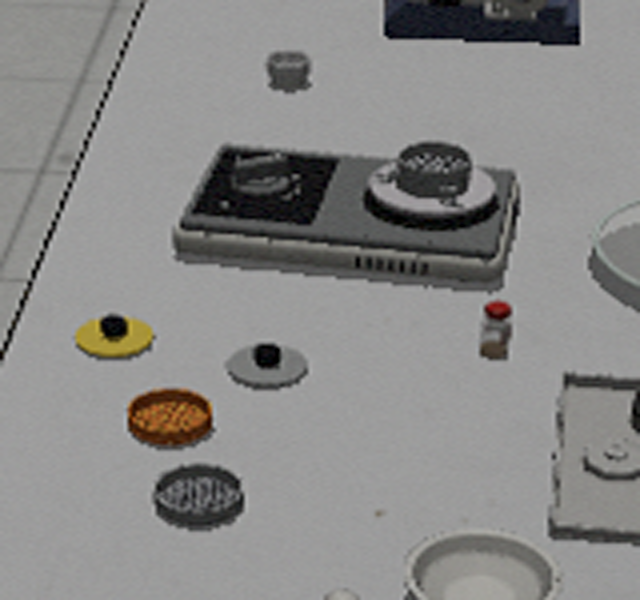

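Run:
```python
from h import *
s=readout.get_state();print(s['time'])
print(R.from_rotvec(s['tool_rot']).as_matrix().round(3))
P=viewer.camera_params('wrist');T=np.array(P['cam_to_world']);Rt=R.from_rotvec(s['tool_rot']).as_matrix()
print('cam in tool',(Rt.T@(T[:3,3]-s['position'])).round(3));print((Rt.T@T[:3,:3]).round(3));print(P['K'])
d=np.load('pics/side0.npy');c=cloud('side',d).reshape(-1,3)
m=(c[:,2]>0.13)&(c[:,0]>0.05)&(c[:,0]<0.75)&(c[:,1]>-.5)&(c[:,1]<.9)
q=c[m]
for y in np.arange(-.5,.9,.1):
    w=q[(q[:,1]>=y)&(q[:,1]<y+.1)]
    if len(w):print(round(y,1),len(w),w.min(0).round(2),w.max(0).round(2))
# masks of steel sieve: points 0.018<z<0.03 near
for n,(x,y),z in [('sieve',(.45,-.352),(.015,.03)),('cover',(.478,-.172),(.006,.014)),('knob',(.478,-.172),(.02,.035))]:
    w=c[(np.hypot(c[:,0]-x,c[:,1]-y)<.045)&(c[:,2]>z[0])&(c[:,2]<z[1])]
    print(n,len(w),w.min(0).round(4),w.max(0).round(4),((w.min(0)+w.max(0))/2).round(4))
```

```text
0.75
[[ 0.    -0.968  0.25 ]
 [ 0.     0.25   0.968]
 [-1.    -0.     0.   ]]
cam in tool [-0.152  0.083 -0.002]
[[-0.    -0.302  0.953]
 [-0.    -0.953 -0.302]
 [ 1.    -0.     0.   ]]
[[276.70635341   0.         254.94661006]
 [  0.         276.70635341 194.65903874]
 [  0.           0.           1.        ]]
-0.5 215 [ 0.74 -0.5   0.62] [ 0.75 -0.4   0.65]
-0.4 161 [ 0.74 -0.4   0.62] [ 0.75 -0.3   0.65]
-0.3 131 [ 0.74 -0.3   0.62] [ 0.75 -0.2   0.65]
-0.2 108 [ 0.74 -0.2   0.62] [ 0.75 -0.1   0.65]
-0.1 672 [ 0.05 -0.1   0.13] [ 0.75 -0.    0.65]
-0.0 2290 [0.05 0.   0.13] [0.75 0.1  0.65]
0.1 69 [0.09 0.1  0.56] [0.75 0.18 0.64]
0.2 50 [0.74 0.21 0.53] [0.75 0.3  0.56]
0.3 257 [0.71 0.3  0.45] [0.75 0.4  0.58]
0.4 576 [0.67 0.4  0.13] [0.75 0.5  0.54]
0.5 1034 [0.1  0.52 0.13] [0.69 0.6  0.5 ]
0.6 3618 [0.12 0.6  0.13] [0.71 0.7  0.5 ]
0.7 235 [0.17 0.7  0.15] [0.71 0.77 0.46]
sieve 153 [ 0.4169 -0.387   0.0151] [ 0.4759 -0.3232  0.0294] [ 0.4464 -0.3551  0.0223]
cover 153 [ 0.4428 -0.2124  0.006 ] [ 0.5209 -0.1418  0.014 ] [ 0.4818 -0.1771  0.01  ]
knob 38 [ 0.4659 -0.1813  0.0203] [ 0.4844 -0.1613  0.0345] [ 0.4751 -0.1713  0.0274]
```

```bash
cat >> h.py <<'E'
def go(x,y,z,jawdeg=None):
    """shift/twist from measured pose to TCP (x,y,z), tool down, jaw (tool z) axis at world angle jawdeg (mod 180)"""
    s=readout.get_state();M=R.from_rotvec(s['tool_rot']);p=np.array(s['position'])
    a=np.degrees(np.arctan2(*M.as_matrix()[1::-1,2]))
    sh=M.inv().apply(np.array([x,y,z])-p)
    tw=None
    if jawdeg is not None:
        Z=np.array([np.cos(np.radians(jawdeg)),np.sin(np.radians(jawdeg)),0]);X=np.array([0,0,-1.])
        T=R.from_matrix(np.stack([X,np.cross(Z,X),Z],1))
        tw=(M.inv()*T).as_rotvec(degrees=True).round(2)
    print('t',round(s['time'],2),'pos',p.round(4),'jaw',round(a,2),'grip',round(s['grip_width'],3),'F',np.round(s['ft_force'],1),'\n shift',sh.round(4),'dist/rows',round(np.linalg.norm(sh)/.0417,1),'twist',tw,'j7',round(s['joint_positions'][6],2))
E
python3 -m creep '[{"linear":[-0.07,-0.363,-0.247],"twist":[57,0,0],"fingers":-1},{"linear":[-0.07,-0.363,-0.247],"twist":[57,0,0],"fingers":-1},{"linear":[-0.07,-0.363,-0.247],"twist":[57,0,0],"fingers":-1},{"linear":[-0.07,-0.363,-0.247],"twist":[57,0,0],"fingers":-1},{"linear":[-0.07,-0.363,-0.247],"twist":[57,0,0],"fingers":-1},{"linear":[-0.07,-0.363,-0.247],"twist":[57,0,0],"fingers":-1},{"linear":[-0.07,-0.363,-0.247],"twist":[57,0,0],"fingers":-1},{"linear":[-0.07,-0.363,-0.247],"twist":[57,0,0],"fingers":-1}]'
python3 -c "
from h import *
go(.54,-.05,.3,-10)"
```

```text
time: 1.42
position: [0.3808, 0.3803, 0.2868]
tool_rot: [-0.248, 1.556, 0.25]
ft_force: [0.1, 0.9, 0.4]
grip_width: 1.001
t 1.42 pos [0.3808 0.3803 0.2868] jaw 18.17 grip 1.001 F [0.1 0.9 0.4] 
 shift [-0.0136 -0.4585  0.0171] dist/rows 11.0 twist [28.17  0.03 -0.05] j7 -0.51
```

```bash
python3 -m creep '[{"linear":[-0.014,-0.458,0.017],"twist":[28,0,0],"fingers":-1},{"linear":[-0.014,-0.458,0.017],"twist":[28,0,0],"fingers":-1},{"linear":[-0.014,-0.458,0.017],"twist":[28,0,0],"fingers":-1},{"linear":[-0.014,-0.458,0.017],"twist":[28,0,0],"fingers":-1},{"linear":[-0.014,-0.458,0.017],"twist":[28,0,0],"fingers":-1},{"linear":[-0.014,-0.458,0.017],"twist":[28,0,0],"fingers":-1},{"linear":[-0.014,-0.458,0.017],"twist":[28,0,0],"fingers":-1},{"linear":[-0.014,-0.458,0.017],"twist":[28,0,0],"fingers":-1}]'
python3 - <<'E'
from h import *
im,d=viewer.get_image('wrist');cv2.imwrite('pics/w1.png',im[:,:,::-1])
go(.447,-.355,.16,-10)
E
```

```text
time: 2.08
position: [0.4975, 0.0682, 0.2967]
tool_rot: [0.131, 1.566, -0.129]
ft_force: [-0.0, 0.5, -0.3]
grip_width: 1.004
t 2.13 pos [0.5003 0.0577 0.2974] jaw -10.19 grip 0.995 F [ 1.3 -7.1  1.5] 
 shift [ 0.1389 -0.4151  0.0199] dist/rows 10.5 twist [-0.19  0.27  0.2 ] j7 -0.36
```

View pics/w1.png

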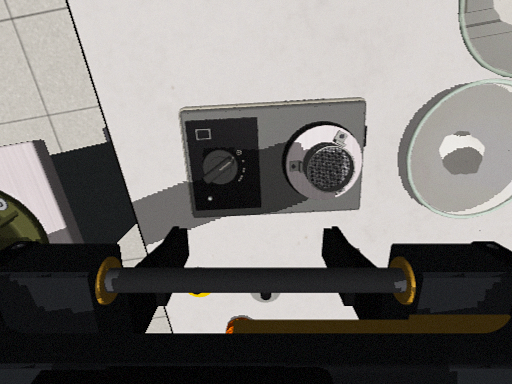

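The wrist view shows the shaker, with the dial at (220,166), its white line toward the upper right, and the stack at (328,167). Next I go to the sieve.

```bash
python3 -m creep '[{"linear":[0.06,-0.41,0.02],"twist":[0,0,0],"fingers":-1},{"linear":[0.06,-0.41,0.02],"twist":[0,0,0],"fingers":-1},{"linear":[0.06,-0.41,0.02],"twist":[0,0,0],"fingers":-1},{"linear":[0.06,-0.41,0.02],"twist":[0,0,0],"fingers":-1},{"linear":[0.06,-0.41,0.02],"twist":[0,0,0],"fingers":-1},{"linear":[0.06,-0.41,0.02],"twist":[0,0,0],"fingers":-1},{"linear":[0.06,-0.41,0.02],"twist":[0,0,0],"fingers":-1},{"linear":[0.06,-0.41,0.02],"twist":[0,0,0],"fingers":-1}]' >/dev/null
python3 -c "
from h import *
go(.447,-.355,.15,-10)"
```

```text
t 2.8 pos [ 0.4584 -0.259   0.2483] jaw -9.46 grip 1.0 F [ 0.6  0.3 -0.2] 
 shift [ 0.0982 -0.0967  0.0043] dist/rows 3.3 twist [ 0.54  0.11 -0.07] j7 0.34
```

```bash
python3 -m creep '[{"linear":[0.098,-0.097,0.004],"twist":[0,0,0],"fingers":-1},{"linear":[0.098,-0.097,0.004],"twist":[0,0,0],"fingers":-1},{"linear":[0.098,-0.097,0.004],"twist":[0,0,0],"fingers":-1},{"linear":[0.098,-0.097,0.004],"twist":[0,0,0],"fingers":-1},{"linear":[0.098,-0.097,0.004],"twist":[0,0,0],"fingers":-1},{"linear":[0.098,-0.097,0.004],"twist":[0,0,0],"fingers":-1}]' >/dev/null
python3 - <<'E'
from h import *
P=viewer.camera_params('wrist');im,d=viewer.get_image('wrist');cv2.imwrite('pics/w2.png',im[:,:,::-1])
np.savez('pics/w2.npz',im=im,d=d,T=P['cam_to_world'],K=P['K'])
print([(np.round(r['centre'],4).tolist(),round(r['conf'],2)) for r in nets.place_of('wrist','sieve_center')])
c=cloud('wrist',d,P).reshape(-1,3)
w=c[(np.hypot(c[:,0]-.447,c[:,1]+.355)<.045)&(c[:,2]>.019)&(c[:,2]<.03)]
print(len(w),w.min(0).round(4),w.max(0).round(4),((w.min(0)+w.max(0))/2).round(4), cv2.minEnclosingCircle((w[:,:2]*1000).astype(np.float32)))
go(.447,-.355,.018,-10)
E
```

```text
[([0.4084, -0.2589, 0.0132], 0.79), ([0.4491, -0.3548, 0.012], 0.66)]
469 [ 0.4176 -0.3862  0.019 ] [ 0.477  -0.3267  0.0263] [ 0.4473 -0.3565  0.0227] ((447.35736083984375, -356.47869873046875), 29.914936065673828)
t 3.4 pos [ 0.4481 -0.3528  0.1511] jaw -9.38 grip 1.001 F [ 1.   0.2 -0.1] 
 shift [ 0.1331 -0.0024 -0.001 ] dist/rows 3.2 twist [ 0.62  0.11 -0.03] j7 0.68
```

View pics/w2.png

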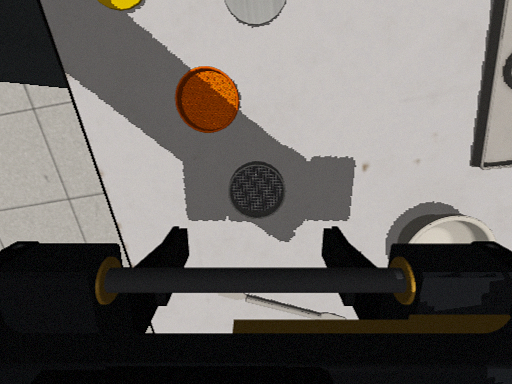

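The wrist view shows the steel sieve at pixel (257,189), between the jaws, and the orange one at (208,99), clear. The circle fit puts the centre at (0.4474,-0.3565).

```bash
python3 -m creep '[{"linear":[0.04,-0.004,0],"twist":[0,0,0],"fingers":-1},{"linear":[0.08,-0.004,0],"twist":[0,0,0],"fingers":-1},{"linear":[0.11,-0.004,0],"twist":[0,0,0],"fingers":-1},{"linear":[0.125,-0.004,0],"twist":[0,0,0],"fingers":-1},{"linear":[0.133,-0.004,0],"twist":[0,0,0],"fingers":-1},{"linear":[0.133,-0.004,0],"twist":[0,0,0],"fingers":-1},{"linear":[0.133,-0.004,0],"twist":[0,0,0],"fingers":-1}]' >/dev/null
python3 -c "
from h import *
go(.4474,-.3565,.018,-10)"
```

```text
t 3.98 pos [ 0.4476 -0.3581  0.0187] jaw -9.43 grip 1.002 F [-0.8 -0.5  0.6] 
 shift [ 0.0007  0.0015 -0.0005] dist/rows 0.0 twist [0.57 0.15 0.04] j7 0.82
```

```bash
python3 -m creep '[{"linear":[0,0.001,0],"twist":[0,0,0],"fingers":1},{"linear":[0,0.001,0],"twist":[0,0,0],"fingers":1},{"linear":[0,0.001,0],"twist":[0,0,0],"fingers":1},{"linear":[0,0.001,0],"twist":[0,0,0],"fingers":1},{"linear":[0,0.001,0],"twist":[0,0,0],"fingers":1},{"linear":[0,0.001,0],"twist":[0,0,0],"fingers":1},{"linear":[0,0.001,0],"twist":[0,0,0],"fingers":1},{"linear":[0,0.001,0],"twist":[0,0,0],"fingers":1}]' 25
python3 -c "
from h import *
go(.4474,-.3565,.018,-10)"
```

```text
time: 4.65
position: [0.4467, -0.3568, 0.0175]
tool_rot: [0.13, 1.566, -0.13]
ft_force: [-0.7, 0.6, 4.9]
grip_width: 0.689
t 4.65 pos [ 0.4467 -0.3568  0.0175] jaw -9.48 grip 0.689 F [-0.7  0.6  4.9] 
 shift [-0.0005  0.0004  0.0006] dist/rows 0.0 twist [ 0.52  0.05 -0.01] j7 0.82
```

```bash
python3 -m creep '[{"linear":[-0.03,0,0],"twist":[0,0,0],"fingers":1},{"linear":[-0.07,0,0],"twist":[0,0,0],"fingers":1},{"linear":[-0.11,0,0],"twist":[0,0,0],"fingers":1},{"linear":[-0.15,0.01,0.003],"twist":[0,0,0],"fingers":1},{"linear":[-0.18,0.04,0.01],"twist":[0,0,0],"fingers":1},{"linear":[-0.2,0.075,0.02],"twist":[0,0,0],"fingers":1},{"linear":[-0.21,0.115,0.03],"twist":[0,0,0],"fingers":1},{"linear":[-0.215,0.155,0.04],"twist":[0,0,0],"fingers":1}]'
python3 -c "
from h import *
go(.585,-.04,.25,-10)"
```

```text
time: 5.32
position: [0.5113, -0.2115, 0.2336]
tool_rot: [0.132, 1.564, -0.131]
ft_force: [1.3, 0.1, -1.6]
grip_width: 0.688
t 5.32 pos [ 0.5113 -0.2115  0.2336] jaw -9.6 grip 0.688 F [ 1.3  0.1 -1.6] 
 shift [-0.0162  0.1814  0.0441] dist/rows 4.5 twist [ 0.4   0.18 -0.03] j7 0.29
```

```bash
python3 -m creep '[{"linear":[-0.016,0.18,0.044],"twist":[0,0,0],"fingers":1},{"linear":[-0.016,0.18,0.044],"twist":[0,0,0],"fingers":1},{"linear":[-0.016,0.18,0.044],"twist":[0,0,0],"fingers":1},{"linear":[-0.016,0.18,0.044],"twist":[0,0,0],"fingers":1},{"linear":[-0.016,0.18,0.044],"twist":[0,0,0],"fingers":1},{"linear":[-0.016,0.18,0.044],"twist":[0,0,0],"fingers":1},{"linear":[-0.016,0.18,0.044],"twist":[0,0,0],"fingers":1}]'
cat >> h.py <<'E'
def wshot(tag):
    P=viewer.camera_params('wrist');im,d=viewer.get_image('wrist');cv2.imwrite(f'pics/{tag}.png',im[:,:,::-1])
    np.savez(f'pics/{tag}.npz',im=im,d=d,T=P['cam_to_world'],K=P['K']); return P,im,d,cloud('wrist',d,P)
def circ(c,x,y,z0,z1,r=.045):
    c=c.reshape(-1,3);w=c[(np.hypot(c[:,0]-x,c[:,1]-y)<r)&(c[:,2]>z0)&(c[:,2]<z1)]
    print(len(w),w.min(0).round(4),w.max(0).round(4),((w.min(0)+w.max(0))/2).round(4),cv2.minEnclosingCircle((w[:,:2]*1000).astype(np.float32)));return w
E
python3 - <<'E'
from h import *
P,im,d,c=wshot('w3')
w=circ(c,.595,.06,.106,.118)
for l in ['stack_seat','dial_grip','shaker']:
    print(l,[(np.round(r['centre'],4).tolist(),round(r['conf'],2)) for r in nets.place_of('wrist',l)])
go(.595,.06,.20,-10)
E
```

```text
time: 5.9
position: [0.5835, -0.0403, 0.2468]
tool_rot: [0.126, 1.569, -0.129]
ft_force: [-0.0, -1.1, -2.3]
grip_width: 0.686
560 [0.5621 0.0314 0.106 ] [0.6214 0.0909 0.1153] [0.5918 0.0612 0.1106] ((591.7396850585938, 61.16632080078125), 29.94864845275879)
stack_seat [([0.5904, 0.0635, 0.114], 0.57)]
dial_grip [([0.4465, 0.0752, 0.0764], 0.57)]
shaker [([0.5253, 0.0662, 0.0031], 0.65)]
t 6.1 pos [ 0.5829 -0.0439  0.2476] jaw -9.68 grip 0.683 F [ 0.1 -0.  -1.1] 
 shift [ 0.0476  0.1045 -0.0055] dist/rows 2.8 twist [ 0.32 -0.02  0.02] j7 0.0
```

View pics/w3.png

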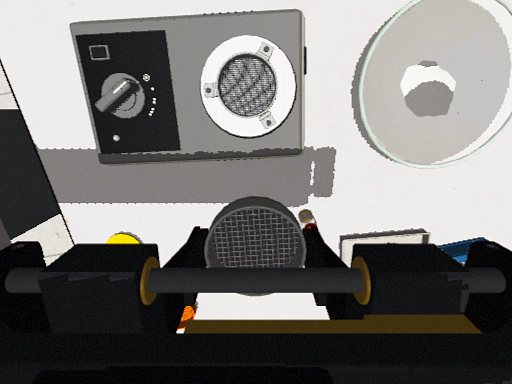

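The wrist view shows the stack rim at (247,86) with its clips well below, and the held sieve level at (255,243). I'll check the held centre against the seat.

Run:
```python
from h import *
from scipy.optimize import least_squares
s=readout.get_state();P,im,d,c=wshot('w4')
circ(c,.592,.061,.106,.118)
x,y=s['position'][:2]; print(s['position'].round(4))
c=c.reshape(-1,3)
w=c[(np.hypot(c[:,0]-x,c[:,1]-y)<.036)&(c[:,2]>.235)&(c[:,2]<.262)&(c[:,1]>y-.015)]
print(len(w),np.percentile(w[:,2],[1,10,50,90,99]).round(4),w.max(0).round(4),w.min(0).round(4))
w=w[w[:,2]>np.percentile(w[:,2],90)-.012]
# outer edge: max radius per angular bin
a=np.degrees(np.arctan2(w[:,1]-y,w[:,0]-x));r=np.hypot(w[:,0]-x,w[:,1]-y)
pts=[]
for k in range(10,170,5):
    m=(a>=k)&(a<k+5)
    if m.any(): pts.append(w[m][r[m].argmax()])
pts=np.array(pts)
f=least_squares(lambda q:np.hypot(pts[:,0]-q[0],pts[:,1]-q[1])-q[2],[x,y,.03],loss='soft_l1',f_scale=.001)
print(f.x.round(4),pts[:,2].round(3))
```

```text
557 [0.5619 0.0314 0.1061] [0.6215 0.0908 0.1152] [0.5917 0.0611 0.1106] ((591.8026733398438, 61.30827713012695), 30.04591178894043)
[ 0.5829 -0.0439  0.2476]
6057 [0.2359 0.2366 0.238  0.2547 0.2606] [ 0.6188 -0.0135  0.2619] [ 0.5499 -0.0589  0.2352]
[ 0.5827 -0.0442  0.0304] [0.249 0.255 0.255 0.253 0.249 0.255 0.246 0.254 0.254 0.244 0.257 0.25
 0.256 0.249 0.247 0.256 0.254 0.254 0.255 0.255 0.246 0.256 0.249 0.256
 0.255 0.249 0.254 0.255 0.25  0.255 0.262 0.26 ]
```

```bash
python3 -c "
from h import *
go(.5918,.0613,.155,-9.7)"
```

```text
t 6.15 pos [ 0.583  -0.0437  0.2478] jaw -9.67 grip 0.689 F [ 0.5 -0.7 -1.5] 
 shift [ 0.0928  0.105  -0.009 ] dist/rows 3.4 twist [ 0.03 -0.01  0.  ] j7 0.0
```

```bash
python3 -m creep '[{"linear":[0.01,0.035,-0.004],"twist":[0,0,0],"fingers":1},{"linear":[0.03,0.07,-0.007],"twist":[0,0,0],"fingers":1},{"linear":[0.055,0.095,-0.009],"twist":[0,0,0],"fingers":1},{"linear":[0.08,0.105,-0.009],"twist":[0,0,0],"fingers":1},{"linear":[0.093,0.105,-0.009],"twist":[0,0,0],"fingers":1},{"linear":[0.093,0.105,-0.009],"twist":[0,0,0],"fingers":1},{"linear":[0.093,0.105,-0.009],"twist":[0,0,0],"fingers":1},{"linear":[0.093,0.105,-0.009],"twist":[0,0,0],"fingers":1}]' >/dev/null
python3 -c "
from h import *
go(.5918,.0613,.13,-9.7)"
```

```text
t 6.82 pos [0.5931 0.0607 0.1566] jaw -9.7 grip 0.689 F [ 0.4  0.2 -1.8] 
 shift [ 0.0266  0.0004 -0.0015] dist/rows 0.6 twist [ 0.    0.15 -0.01] j7 -0.13
```

```bash
python3 -m creep '[{"linear":[0.012,0.0,-0.001],"twist":[0,0,0],"fingers":1},{"linear":[0.022,0,-0.001],"twist":[0,0,0],"fingers":1},{"linear":[0.025,0,-0.001],"twist":[0,0,0],"fingers":1},{"linear":[0.025,0,-0.001],"twist":[0,0,0],"fingers":1}]' >/dev/null
python3 -c "
from h import *
go(.5918,.0613,.1235,-9.7)
im,d=viewer.get_image('side');cv2.imwrite('pics/s5.png',cv2.resize(im[100:240,200:360],None,fx=4,fy=4)[:,:,::-1])
go(.5918,.0613,.1235,-9.7)"
```

```text
t 7.15 pos [0.5903 0.0632 0.1286] jaw -9.51 grip 0.689 F [-1.  -0.4 -0.1] 
 shift [ 0.0051 -0.0016  0.0018] dist/rows 0.1 twist [ 0.19 -0.1   0.04] j7 -0.12
t 7.2 pos [0.5907 0.0633 0.1292] jaw -9.5 grip 0.686 F [ 0.1  0.3 -0.9] 
 shift [ 0.0057 -0.0018  0.0015] dist/rows 0.1 twist [ 0.2  -0.06  0.03] j7 -0.12
```

View pics/s5.png

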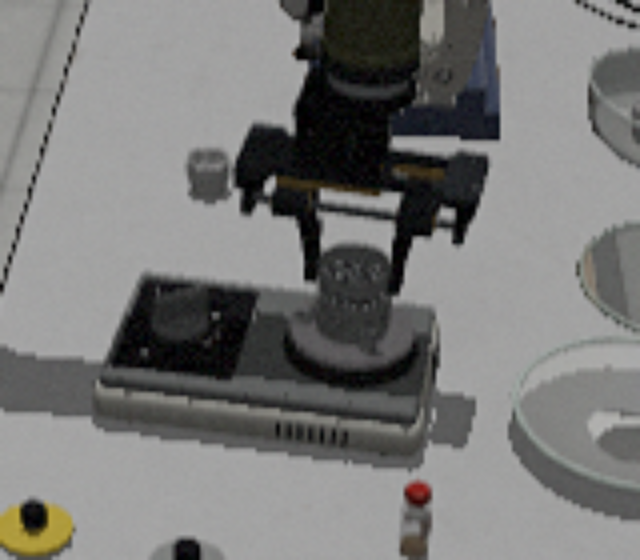

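```bash
python3 -m creep '[{"linear":[0,-0.0018,0.0012],"twist":[0,0,0],"fingers":1},{"linear":[0,-0.0018,0.0012],"twist":[0,0,0],"fingers":1},{"linear":[0,-0.0018,0.0012],"twist":[0,0,0],"fingers":1}]' >/dev/null
python3 -c "
from h import *
go(.5918,.0613,.1235,-9.7)
viewer.get_image('wrist')
go(.5918,.0613,.1235,-9.7)"
```

```text
t 7.45 pos [0.5923 0.0614 0.1302] jaw -9.5 grip 0.683 F [-0.4  1.1 -1.7] 
 shift [ 0.0067 -0.0002 -0.0005] dist/rows 0.2 twist [ 0.2   0.04 -0.01] j7 -0.11
t 7.5 pos [0.5923 0.0615 0.1302] jaw -9.49 grip 0.688 F [-1.   0.2 -0.9] 
 shift [ 0.0067 -0.0003 -0.0004] dist/rows 0.2 twist [ 0.21  0.03 -0.02] j7 -0.11
```

Aligned, so I lower gently.

```bash
python3 -m creep '[{"linear":[0.002,0,0],"twist":[0,0,0],"fingers":1},{"linear":[0.004,0,0],"twist":[0,0,0],"fingers":1},{"linear":[0.005,0,0],"twist":[0,0,0],"fingers":1},{"linear":[0.006,0,0],"twist":[0,0,0],"fingers":1}]'
python3 -c "
from h import *
go(.5918,.0613,.1235,-9.7)"
```

```text
time: 7.83
position: [0.5918, 0.0616, 0.1235]
tool_rot: [0.13, 1.567, -0.13]
ft_force: [-0.6, 0.3, 1.4]
grip_width: 0.689
t 7.83 pos [0.5918 0.0616 0.1235] jaw -9.48 grip 0.689 F [-0.6  0.3  1.4] 
 shift [ 0.     -0.0003  0.    ] dist/rows 0.0 twist [ 0.22 -0.02  0.  ] j7 -0.11
```

```bash
python3 -m creep '[{"linear":[0.0015,0,0],"twist":[0,0,0],"fingers":1},{"linear":[0.002,0,0],"twist":[0,0,0],"fingers":1},{"linear":[0.002,0,0],"twist":[0,0,0],"fingers":1}]'
```

```text
time: 8.08
position: [0.5919, 0.0616, 0.1234]
tool_rot: [0.131, 1.568, -0.129]
ft_force: [-4.3, -0.5, 8.1]
grip_width: 0.687
```

Contact came at the expected height, so the sieve is home. I release it and rise.

```bash
python3 -m creep '[{"linear":[-0.001,0,0],"twist":[0,0,0],"fingers":-1},{"linear":[-0.001,0,0],"twist":[0,0,0],"fingers":-1},{"linear":[-0.001,0,0],"twist":[0,0,0],"fingers":-1},{"linear":[-0.001,0,0],"twist":[0,0,0],"fingers":-1},{"linear":[-0.015,0,0],"twist":[0,0,0],"fingers":-1},{"linear":[-0.04,0,0],"twist":[0,0,0],"fingers":-1},{"linear":[-0.08,-0.01,0],"twist":[0,0,0],"fingers":-1},{"linear":[-0.115,-0.04,0],"twist":[0,0,0],"fingers":-1}]'
python3 -c "
from h import *
go(.585,-.04,.25,-10)"
```

```text
time: 8.75
position: [0.5863, 0.0296, 0.2346]
tool_rot: [0.125, 1.567, -0.123]
ft_force: [1.3, 0.4, 0.2]
grip_width: 0.992
t 8.75 pos [0.5863 0.0296 0.2346] jaw -9.07 grip 0.992 F [1.3 0.4 0.2] 
 shift [-0.0155 -0.0689  0.0097] dist/rows 1.7 twist [ 0.93 -0.02 -0.08] j7 -0.11
```

```bash
python3 -m creep '[{"linear":[-0.01,-0.035,0.005],"twist":[0,0,0],"fingers":-1},{"linear":[-0.015,-0.068,0.01],"twist":[0,0,0],"fingers":-1},{"linear":[-0.015,-0.068,0.01],"twist":[0,0,0],"fingers":-1},{"linear":[-0.015,-0.068,0.01],"twist":[0,0,0],"fingers":-1},{"linear":[-0.015,-0.068,0.01],"twist":[0,0,0],"fingers":-1}]' >/dev/null
python3 - <<'E'
from h import *
P,im,d,c=wshot('w6')
w=circ(c,.592,.0615,.124,.137)
q=c.reshape(-1,3);w=q[(np.hypot(q[:,0]-.592,q[:,1]-.0615)<.0305)&(np.hypot(q[:,0]-.592,q[:,1]-.0615)>.027)&(q[:,2]>.124)]
A=np.c_[w[:,:2]-[.592,.0615],np.ones(len(w))];print('plane',np.linalg.lstsq(A,w[:,2],rcond=None)[0].round(4),w[:,2].max())
go(.478,-.172,.15,-10)
E
```

```text
653 [0.5621 0.0319 0.1241] [0.6217 0.0916 0.1325] [0.5919 0.0618 0.1283] ((591.9490966796875, 61.76945877075195), 29.98677635192871)
plane [ 0.0061 -0.0146  0.13  ] 0.13254605293750282
t 9.22 pos [ 0.5844 -0.0422  0.2477] jaw -9.39 grip 0.997 F [ 0.2 -0.2  0.2] 
 shift [ 0.0977 -0.1454 -0.0837] dist/rows 4.7 twist [ 0.61 -0.06 -0.03] j7 0.01
```

View pics/w6.png

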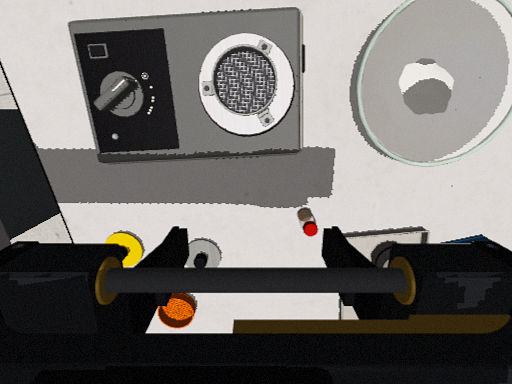

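The sieve is seated: top at 130 mm, level, centre (0.5919, 0.0618). Now the cover.

```bash
python3 -m creep '[{"linear":[0.0,-0.034,-0.02],"twist":[0,0,0],"fingers":-1},{"linear":[0.02,-0.065,-0.038],"twist":[0,0,0],"fingers":-1},{"linear":[0.05,-0.095,-0.055],"twist":[0,0,0],"fingers":-1},{"linear":[0.075,-0.122,-0.07],"twist":[0,0,0],"fingers":-1},{"linear":[0.098,-0.145,-0.084],"twist":[0,0,0],"fingers":-1},{"linear":[0.098,-0.145,-0.084],"twist":[0,0,0],"fingers":-1},{"linear":[0.098,-0.145,-0.084],"twist":[0,0,0],"fingers":-1},{"linear":[0.098,-0.145,-0.084],"twist":[0,0,0],"fingers":-1}]' >/dev/null
python3 - <<'E'
from h import *
P,im,d,c=wshot('w7')
w=circ(c,.478,-.172,.004,.014)
w=circ(c,.478,-.172,.024,.04,.02)
go(.478,-.172,.026,-10)
E
```

```text
1912 [ 0.4474 -0.201   0.0074] [ 0.5067 -0.1413  0.0125] [ 0.477  -0.1712  0.0099] ((476.8250732421875, -171.18980407714844), 29.880977630615234)
284 [ 0.4674 -0.1809  0.024 ] [ 0.4867 -0.1613  0.0319] [ 0.4771 -0.1711  0.028 ] ((476.8891906738281, -171.06019592285156), 9.836633682250977)
t 9.93 pos [ 0.4793 -0.1712  0.1509] jaw -9.3 grip 1.0 F [-0.3  1.2  0.8] 
 shift [ 0.1249 -0.001  -0.0013] dist/rows 3.0 twist [ 0.7   0.07 -0.01] j7 0.22
```

View pics/w7.png

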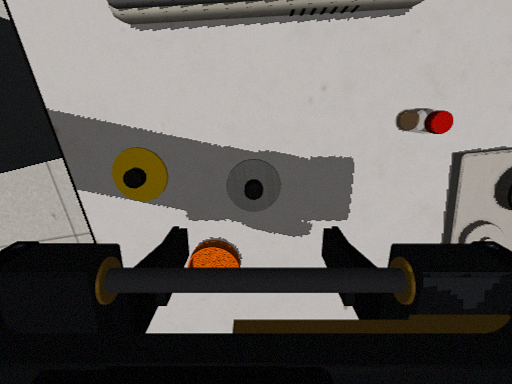

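The grey cover is at pixel (254,185); the two circle fits agree on (0.4770,-0.1711). The yellow one at (140,175) is clear. I descend onto the knob.

```bash
python3 -m creep '[{"linear":[0.04,0,-0.002],"twist":[0,0,0],"fingers":-0.2},{"linear":[0.08,0,-0.002],"twist":[0,0,0],"fingers":-0.2},{"linear":[0.105,0,-0.002],"twist":[0,0,0],"fingers":-0.2},{"linear":[0.118,0,-0.002],"twist":[0,0,0],"fingers":0},{"linear":[0.125,0,-0.002],"twist":[0,0,0],"fingers":0},{"linear":[0.125,0,-0.002],"twist":[0,0,0],"fingers":0},{"linear":[0.125,0,-0.002],"twist":[0,0,0],"fingers":0}]' >/dev/null
python3 -c "
from h import *
viewer.get_image('wrist')
go(.477,-.1711,.025,-10)"
```

```text
t 10.57 pos [ 0.4774 -0.1724  0.0266] jaw -9.41 grip 0.537 F [ 0.6 -0.8  0.4] 
 shift [ 0.0016  0.0012 -0.0007] dist/rows 0.1 twist [ 0.59  0.13 -0.  ] j7 0.39
```

```bash
python3 -m creep '[{"linear":[0.001,0.001,-0.0005],"twist":[0,0,0],"fingers":0.2},{"linear":[0.001,0.001,-0.0005],"twist":[0,0,0],"fingers":1},{"linear":[0.001,0.001,-0.0005],"twist":[0,0,0],"fingers":1},{"linear":[0.001,0.001,-0.0005],"twist":[0,0,0],"fingers":1},{"linear":[0.001,0.001,-0.0005],"twist":[0,0,0],"fingers":1},{"linear":[0.001,0.001,-0.0005],"twist":[0,0,0],"fingers":1},{"linear":[0.001,0.001,-0.0005],"twist":[0,0,0],"fingers":1},{"linear":[0.001,0.001,-0.0005],"twist":[0,0,0],"fingers":1}]' 25
python3 -c "
from h import *
viewer.get_image('wrist')
go(.477,-.1711,.025,-10)"
```

```text
time: 11.23
position: [0.4759, -0.1715, 0.0248]
tool_rot: [0.13, 1.566, -0.13]
ft_force: [0.1, 0.4, 5.3]
grip_width: 0.22
t 11.28 pos [ 0.4759 -0.1715  0.0248] jaw -9.49 grip 0.219 F [-1.   0.5  5.3] 
 shift [-0.0002  0.0006  0.001 ] dist/rows 0.0 twist [ 0.51  0.04 -0.02] j7 0.39
```

```bash
python3 -m creep '[{"linear":[-0.03,0,0],"twist":[0,0,0],"fingers":1},{"linear":[-0.07,0,0],"twist":[0,0,0],"fingers":1},{"linear":[-0.11,0,0],"twist":[0,0,0],"fingers":1},{"linear":[-0.15,0.005,0.003],"twist":[0,0,0],"fingers":1},{"linear":[-0.18,0.03,0.02],"twist":[0,0,0],"fingers":1},{"linear":[-0.21,0.055,0.04],"twist":[0,0,0],"fingers":1},{"linear":[-0.22,0.085,0.06],"twist":[0,0,0],"fingers":1},{"linear":[-0.225,0.115,0.075],"twist":[0,0,0],"fingers":1}]'
python3 -c "
from h import *
go(.585,-.04,.25,-9.7)"
```

```text
time: 11.95
position: [0.5711, -0.0693, 0.2521]
tool_rot: [0.131, 1.562, -0.129]
ft_force: [0.3, 0.2, -0.7]
grip_width: 0.223
t 11.95 pos [ 0.5711 -0.0693  0.2521] jaw -9.49 grip 0.223 F [ 0.3  0.2 -0.7] 
 shift [0.0022 0.0312 0.0089] dist/rows 0.8 twist [ 0.21  0.28 -0.1 ] j7 0.05
```

```bash
python3 -m creep '[{"linear":[0.002,0.02,0.009],"twist":[0,0,0],"fingers":1},{"linear":[0.002,0.02,0.009],"twist":[0,0,0],"fingers":1},{"linear":[0.002,0.02,0.009],"twist":[0,0,0],"fingers":1},{"linear":[0.002,0.02,0.009],"twist":[0,0,0],"fingers":1}]'
python3 - <<'E'
from h import *
from scipy.optimize import least_squares
s=readout.get_state();P,im,d,c=wshot('w8')
circ(c,.592,.0615,.124,.137)
x,y,z=s['position']; print(s['position'].round(4))
c=c.reshape(-1,3)
w=c[(np.hypot(c[:,0]-x,c[:,1]-y)<.036)&(abs(c[:,2]-z+.0155)<.006)]
print(len(w),np.percentile(w[:,2],[1,10,50,90,99]).round(4),w.max(0).round(4),w.min(0).round(4))
a=np.degrees(np.arctan2(w[:,1]-y,w[:,0]-x));r=np.hypot(w[:,0]-x,w[:,1]-y)
pts=[]
for k in range(-180,180,5):
    m=(a>=k)&(a<k+5)
    if m.any() and r[m].max()>.025: pts.append(w[m][r[m].argmax()])
pts=np.array(pts)
f=least_squares(lambda q:np.hypot(pts[:,0]-q[0],pts[:,1]-q[1])-q[2],[x,y,.03],loss='soft_l1',f_scale=.001)
print(f.x.round(4),len(pts),pts[:,2].round(3))
wi=w[np.hypot(w[:,0]-x,w[:,1]-y)<.028];A=np.c_[wi[:,:2]-[x,y],np.ones(len(wi))];print('plane',np.linalg.lstsq(A,wi[:,2],rcond=None)[0].round(4))
go(.5919,.0617,.18,-9.7)
E
```

```text
time: 12.28
position: [0.5797, -0.0534, 0.2466]
tool_rot: [0.13, 1.569, -0.132]
ft_force: [0.8, -0.2, -1.2]
grip_width: 0.219
702 [0.5623 0.0319 0.124 ] [0.6217 0.0917 0.133 ] [0.592  0.0618 0.1285] ((591.9379272460938, 61.8129997253418), 30.000537872314453)
[ 0.5797 -0.0534  0.2466]
3032 [0.2299 0.2312 0.232  0.2327 0.2337] [ 0.6093 -0.023   0.237 ] [ 0.5501 -0.077   0.2281]
[ 0.5799 -0.0524  0.0292] 45 [0.232 0.232 0.231 0.232 0.232 0.232 0.23  0.231 0.232 0.232 0.232 0.231
 0.231 0.232 0.233 0.233 0.229 0.231 0.232 0.231 0.232 0.231 0.23  0.23
 0.231 0.231 0.232 0.232 0.232 0.231 0.231 0.231 0.231 0.231 0.232 0.229
 0.23  0.233 0.231 0.232 0.23  0.232 0.232 0.232 0.232]
plane [-0.0028 -0.0023  0.2321]
t 12.33 pos [ 0.5796 -0.0539  0.2469] jaw -9.61 grip 0.222 F [-0.5 -0.2 -1.3] 
 shift [ 0.0668  0.116  -0.0071] dist/rows 3.2 twist [ 0.09 -0.06  0.05] j7 0.03
```

View pics/w8.png

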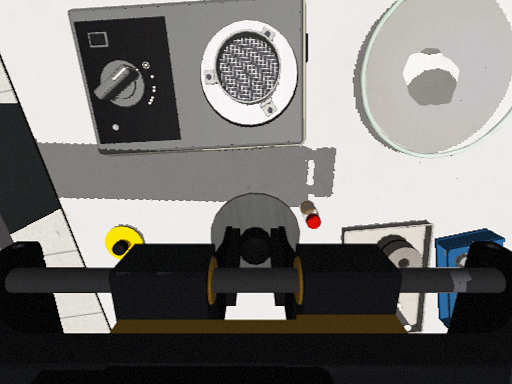

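The cover hangs level and its centre is within 0.5 mm of the TCP. The seat is clear at (250,62). I carry it over.

```bash
python3 -m creep '[{"linear":[0.0,0.04,-0.003],"twist":[0,0,0],"fingers":1},{"linear":[0.02,0.08,-0.005],"twist":[0,0,0],"fingers":1},{"linear":[0.045,0.105,-0.007],"twist":[0,0,0],"fingers":1},{"linear":[0.065,0.115,-0.007],"twist":[0,0,0],"fingers":1},{"linear":[0.08,0.115,-0.007],"twist":[0,0,0],"fingers":1},{"linear":[0.085,0.115,-0.007],"twist":[0,0,0],"fingers":1},{"linear":[0.085,0.115,-0.007],"twist":[0,0,0],"fingers":1},{"linear":[0.085,0.115,-0.007],"twist":[0,0,0],"fingers":1}]' >/dev/null
python3 -c "
from h import *
viewer.get_image('wrist')
go(.5919,.0614,.1555,-9.7)"
```

```text
t 13.05 pos [0.5933 0.0607 0.1638] jaw -9.64 grip 0.218 F [-0.5 -0.6 -0.9] 
 shift [ 0.0083  0.0005 -0.0015] dist/rows 0.2 twist [ 0.06  0.11 -0.04] j7 -0.12
```

```bash
python3 -m creep '[{"linear":[0.005,0.0004,-0.0012],"twist":[0,0,0],"fingers":1},{"linear":[0.008,0.0004,-0.0012],"twist":[0,0,0],"fingers":1},{"linear":[0.008,0.0004,-0.0012],"twist":[0,0,0],"fingers":1},{"linear":[0.008,0.0004,-0.0012],"twist":[0,0,0],"fingers":1}]' >/dev/null
python3 -c "
from h import *
viewer.get_image('wrist')
go(.5919,.0614,.1488,-9.7)"
```

```text
t 13.43 pos [0.5916 0.0629 0.1546] jaw -9.49 grip 0.221 F [-1.1 -0.3 -1.7] 
 shift [ 0.0058 -0.0014  0.0006] dist/rows 0.1 twist [ 0.21  0.01 -0.01] j7 -0.12
```

```bash
python3 -m creep '[{"linear":[0,-0.0012,0.0005],"twist":[0,0,0],"fingers":1},{"linear":[0,-0.0012,0.0005],"twist":[0,0,0],"fingers":1},{"linear":[0,-0.0012,0.0005],"twist":[0,0,0],"fingers":1}]' >/dev/null
python3 -c "
from h import *
viewer.get_image('wrist')
go(.5919,.0614,.1488,-9.7)"
```

```text
t 13.73 pos [0.5919 0.0616 0.1545] jaw -9.49 grip 0.219 F [ 0.9  0.5 -0.9] 
 shift [ 0.0057 -0.0002  0.0001] dist/rows 0.1 twist [ 0.21  0.01 -0.  ] j7 -0.12
```

```bash
python3 -m creep '[{"linear":[0.002,0,0],"twist":[0,0,0],"fingers":1},{"linear":[0.004,0,0],"twist":[0,0,0],"fingers":1},{"linear":[0.0055,0,0],"twist":[0,0,0],"fingers":1},{"linear":[0.007,0,0],"twist":[0,0,0],"fingers":1},{"linear":[0.0075,0,0],"twist":[0,0,0],"fingers":1},{"linear":[0.0075,0,0],"twist":[0,0,0],"fingers":1}]'
```

```text
time: 14.23
position: [0.5918, 0.0617, 0.1487]
tool_rot: [0.131, 1.567, -0.129]
ft_force: [-4.9, -0.1, 9.8]
grip_width: 0.219
```

Home at 0.1487, against 0.1488 expected. I open only part way, to clear the knob, and rise.

```bash
python3 -m creep '[{"linear":[-0.001,0,0],"twist":[0,0,0],"fingers":-0.2},{"linear":[-0.0015,0,0],"twist":[0,0,0],"fingers":-0.2},{"linear":[-0.0015,0,0],"twist":[0,0,0],"fingers":-0.2},{"linear":[-0.0015,0,0],"twist":[0,0,0],"fingers":-0.2},{"linear":[-0.02,0,0],"twist":[0,0,0],"fingers":-0.2},{"linear":[-0.05,0,0],"twist":[0,0,0],"fingers":-0.2},{"linear":[-0.09,-0.01,0],"twist":[0,0,0],"fingers":-0.2},{"linear":[-0.1,-0.04,0],"twist":[0,0,0],"fingers":-0.2}]'
python3 -c "
from h import *
go(.46,-.04,.22,-10)"
```

```text
time: 14.9
position: [0.5882, 0.0274, 0.2517]
tool_rot: [0.126, 1.56, -0.12]
ft_force: [1.6, -0.3, 1.2]
grip_width: 0.592
t 14.9 pos [0.5882 0.0274 0.2517] jaw -9.01 grip 0.592 F [ 1.6 -0.3  1.2] 
 shift [ 0.0306 -0.0868 -0.1162] dist/rows 3.6 twist [ 0.99  0.37 -0.25] j7 -0.1
```

```bash
python3 -m creep '[{"linear":[0.0,-0.03,-0.025],"twist":[0,0,0],"fingers":-0.2},{"linear":[0.01,-0.055,-0.055],"twist":[0,0,0],"fingers":-0.2},{"linear":[0.03,-0.075,-0.085],"twist":[0,0,0],"fingers":-0.2},{"linear":[0.03,-0.075,-0.11],"twist":[0,0,0],"fingers":-0.2},{"linear":[0.03,-0.075,-0.11],"twist":[0,0,0],"fingers":-0.2},{"linear":[0.03,-0.075,-0.11],"twist":[0,0,0],"fingers":-0.2},{"linear":[0.03,-0.075,-0.11],"twist":[0,0,0],"fingers":-0.2}]' >/dev/null
python3 - <<'E'
from h import *
P,im,d,c=wshot('w9')
print('cover disc');circ(c,.592,.0615,.129,.138,.035)
print('knob');circ(c,.592,.0615,.149,.16,.02)
q=c.reshape(-1,3);r=np.hypot(q[:,0]-.592,q[:,1]-.0617);w=q[(r<.029)&(r>.014)&(q[:,2]>.128)&(q[:,2]<.14)]
A=np.c_[w[:,:2]-[.592,.0617],np.ones(len(w))];print('disc plane',np.linalg.lstsq(A,w[:,2],rcond=None)[0].round(4))
w=q[(np.hypot(q[:,0]-.449,q[:,1]-.077)<.035)&(q[:,2]>.080)&(q[:,2]<.095)]
r=cv2.minAreaRect((w[:,:2]*1000).astype(np.float32));print('bar',len(w),r,w[:,2].max(),np.median(w[:,2]))
b=cv2.boxPoints(r);print(b)
print([(np.round(r['centre'],4).tolist(),round(r['conf'],2)) for r in nets.place_of('wrist','dial_grip')])
go(.449,.077,.16,-10)
v,u=np.where((np.hypot(c[...,0]-.449,c[...,1]-.077)<.05)&(c[...,2]>.05));print(u.min(),u.max(),v.min(),v.max())
cv2.imwrite('pics/w9c.png',cv2.resize(im[v.min():v.max(),u.min():u.max()],None,fx=5,fy=5,interpolation=cv2.INTER_CUBIC)[:600,:800,::-1])
E
```

```text
cover disc
4334 [0.5617 0.0321 0.129 ] [0.6218 0.0913 0.1367] [0.5918 0.0617 0.1329] ((591.6652221679688, 61.52702331542969), 30.27147674560547)
knob
701 [0.5813 0.0519 0.1491] [0.6007 0.0715 0.1576] [0.591  0.0617 0.1534] ((591.1648559570312, 61.81358337402344), 9.97778034210205)
disc plane [ 0.0009 -0.0005  0.1344]
bar 667 ((448.7964172363281, 77.30657958984375), (46.165122985839844, 12.146551132202148), 27.867774963378906) 0.09010729858329786 0.08750099487731888
[[425.55194   71.88599 ]
 [431.2296    61.148087]
 [472.0409    82.72717 ]
 [466.36322   93.46507 ]]
[([0.4466, 0.0776, 0.0756], 0.89)]
t 15.58 pos [ 0.4655 -0.0335  0.2173] jaw -9.47 grip 0.598 F [ 1.3 -0.3 -0.1] 
 shift [ 0.0572  0.1063 -0.0345] dist/rows 3.0 twist [0.53 0.07 0.05] j7 -0.24
0 511 0 383
```

View pics/w9.png

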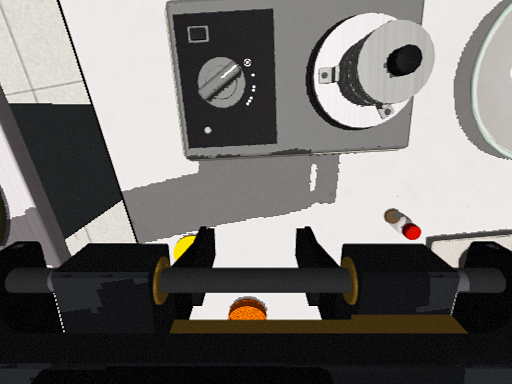

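View pics/w9c.png

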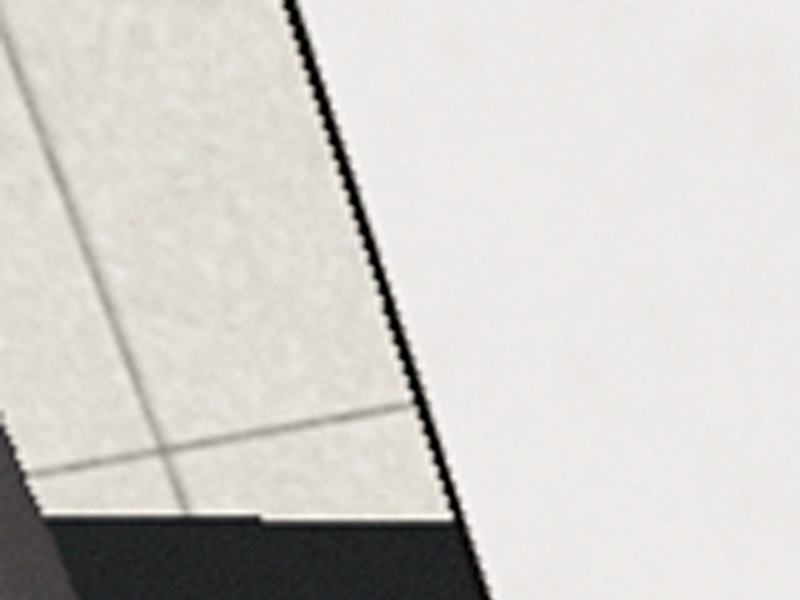

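The cover is seated: disc top at 134.4 mm, level and centred. The dial bar's centre is (0.4488,0.0773) at 27.9°, with the white line toward +x+y, pixel (240,70). I turn the jaw to 118° and go above the dial.

```bash
python3 -m creep '[{"linear":[0,0.02,0],"twist":[-127,0,0],"fingers":0.3},{"linear":[0,0.04,0],"twist":[-127,0,0],"fingers":0.3},{"linear":[0,0.06,-0.01],"twist":[-127,0,0],"fingers":0.3},{"linear":[0,0.08,-0.02],"twist":[-127,0,0],"fingers":0.3},{"linear":[0,0.1,-0.03],"twist":[-127,0,0],"fingers":0.3},{"linear":[0.02,0.1066,-0.0347],"twist":[-127,0,0],"fingers":0.3},{"linear":[0.02,0.1066,-0.0347],"twist":[-127,0,0],"fingers":0.3},{"linear":[0.02,0.1066,-0.0347],"twist":[-127,0,0],"fingers":0.3}]' >/dev/null
python3 -c "
from h import *
go(.4488,.0773,.16,117.9)"
```

```text
t 16.25 pos [0.4477 0.0781 0.1959] jaw 48.28 grip 0.351 F [ 0.  -0.4  0. ] 
 shift [ 0.0359 -0.0013  0.0003] dist/rows 0.9 twist [-6.962e+01 -2.000e-01 -6.000e-02] j7 0.52
```

```bash
python3 -m creep '[{"linear":[0.02,0,0],"twist":[-69.6,0,0],"fingers":0.3},{"linear":[0.036,0,0],"twist":[-69.6,0,0],"fingers":0.3},{"linear":[0.036,0,0],"twist":[-69.6,0,0],"fingers":0.3},{"linear":[0.036,0,0],"twist":[-69.6,0,0],"fingers":0.3},{"linear":[0.036,0,0],"twist":[-69.6,0,0],"fingers":0.3},{"linear":[0.036,0,0],"twist":[-69.6,0,0],"fingers":0.3},{"linear":[0.036,0,0],"twist":[-69.6,0,0],"fingers":0.3},{"linear":[0.036,0,0],"twist":[-69.6,0,0],"fingers":0.3}]' >/dev/null
python3 -c "
from h import *
go(.4488,.0773,.16,117.9)"
```

```text
t 16.92 pos [0.4487 0.0773 0.161 ] jaw 105.45 grip 0.351 F [-0.   0.4  0.4] 
 shift [ 0.001  -0.0001  0.    ] dist/rows 0.0 twist [-1.245e+01 -1.400e-01 -1.000e-02] j7 1.54
```

```bash
python3 -m creep '[{"linear":[0,0,0],"twist":[-12.5,0,0],"fingers":0.3},{"linear":[0,0,0],"twist":[-12.5,0,0],"fingers":0.3},{"linear":[0,0,0],"twist":[-12.5,0,0],"fingers":0.3},{"linear":[0,0,0],"twist":[-12.5,0,0],"fingers":0.3}]' >/dev/null
python3 - <<'E'
from h import *
P,im,d,c=wshot('w10')
q=c.reshape(-1,3)
w=q[(np.hypot(q[:,0]-.449,q[:,1]-.077)<.035)&(q[:,2]>.080)&(q[:,2]<.095)]
print(cv2.minAreaRect((w[:,:2]*1000).astype(np.float32)),np.median(w[:,2]))
go(.4488,.0773,.0785,117.9)
E
```

```text
((449.25177001953125, 76.4547119140625), (46.4743766784668, 11.448909759521484), 27.78238296508789) 0.08756461134882934
t 17.3 pos [0.4482 0.0773 0.1609] jaw 117.45 grip 0.354 F [ 0.  -0.7 -0.7] 
 shift [ 0.0824 -0.0005 -0.0002] dist/rows 2.0 twist [-0.45 -0.08 -0.02] j7 1.74
```

View pics/w10.png

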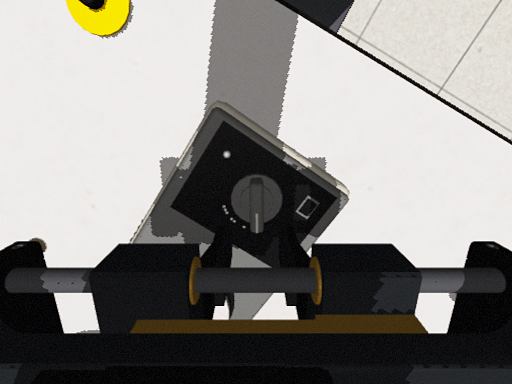

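The bar is aligned between the fingers at (256,200). I descend.

```bash
python3 -m creep '[{"linear":[0.035,0,0],"twist":[0,0,0],"fingers":0.3},{"linear":[0.06,0,0],"twist":[0,0,0],"fingers":0.3},{"linear":[0.073,-0.001,0],"twist":[0,0,0],"fingers":0.3},{"linear":[0.08,-0.001,0],"twist":[0,0,0],"fingers":0.3},{"linear":[0.082,-0.001,0],"twist":[0,0,0],"fingers":0.3},{"linear":[0.082,-0.001,0],"twist":[0,0,0],"fingers":0.3}]' 
python3 -c "
from h import *
go(.449,.0769,.0785,117.8)"
```

```text
time: 17.8
position: [0.4488, 0.0776, 0.079]
tool_rot: [-1.555, 0.943, 1.554]
ft_force: [-0.2, -0.6, -0.8]
grip_width: 0.346
t 17.8 pos [0.4488 0.0776 0.079 ] jaw 117.55 grip 0.346 F [-0.2 -0.6 -0.8] 
 shift [ 0.0005  0.0001 -0.0007] dist/rows 0.0 twist [-0.25 -0.05 -0.03] j7 1.88
```

```bash
python3 -m creep '[{"linear":[0,0,-0.0005],"twist":[0,0,0],"fingers":1},{"linear":[0,0,-0.0005],"twist":[0,0,0],"fingers":1},{"linear":[0,0,-0.0005],"twist":[0,0,0],"fingers":1},{"linear":[0,0,-0.0005],"twist":[0,0,0],"fingers":1},{"linear":[0,0,-0.0005],"twist":[0,0,0],"fingers":1}]' 45
python3 -c "
from h import *
go(.449,.0769,.0785,117.8)
print(readout.get_state()['torque'])"
```

```text
time: 18.22
position: [0.4489, 0.0787, 0.0796]
tool_rot: [-1.553, 0.939, 1.556]
ft_force: [-3.3, 3.5, 4.3]
grip_width: 0.132
t 18.22 pos [0.4489 0.0787 0.0796] jaw 117.65 grip 0.132 F [-3.3  3.5  4.3] 
 shift [ 0.0011  0.0007 -0.0016] dist/rows 0.1 twist [-0.15  0.13  0.07] j7 1.88
[0.72415511 0.56698304 0.04803246]
```

```bash
python3 -m creep '[{"linear":[0,0,-0.0005],"twist":[4,0,0],"fingers":1},{"linear":[0,0,-0.0005],"twist":[8,0,0],"fingers":1},{"linear":[0,0,-0.0005],"twist":[12,0,0],"fingers":1},{"linear":[0,0,-0.0005],"twist":[16,0,0],"fingers":1},{"linear":[0,0,-0.0005],"twist":[20,0,0],"fingers":1},{"linear":[0,0,-0.0005],"twist":[24,0,0],"fingers":1},{"linear":[0,0,-0.0005],"twist":[28,0,0],"fingers":1},{"linear":[0,0,-0.0005],"twist":[32,0,0],"fingers":1}]'
python3 -c "
from h import *
go(.449,.0769,.0785,117.8-71)
print(readout.get_state()['torque'])"
```

```text
time: 18.88
position: [0.4489, 0.0786, 0.0796]
tool_rot: [-1.149, 1.244, 1.153]
ft_force: [-3.5, 4.3, 5.0]
grip_width: 0.132
t 18.88 pos [0.4489 0.0786 0.0796] jaw 85.49 grip 0.132 F [-3.5  4.3  5. ] 
 shift [ 0.0011 -0.0002 -0.0017] dist/rows 0.0 twist [38.69  0.13 -0.08] j7 1.32
[0.93323703 0.69269666 0.17953469]
```

```bash
python3 -m creep '[{"linear":[0,0,0],"twist":[5,0,0],"fingers":1},{"linear":[0,0,0],"twist":[10,0,0],"fingers":1},{"linear":[0,0,0],"twist":[15,0,0],"fingers":1},{"linear":[0,0,0],"twist":[20,0,0],"fingers":1},{"linear":[0,0,0],"twist":[25,0,0],"fingers":1},{"linear":[0,0,0],"twist":[30,0,0],"fingers":1},{"linear":[0,0,0],"twist":[35,0,0],"fingers":1},{"linear":[0,0,0],"twist":[38,0,0],"fingers":1}]'
python3 - <<'E'
from h import *
print(readout.get_state()['torque'])
P,im,d,c=wshot('w11')
go(.449,.0769,.0785,117.8-71)
q=c.reshape(-1,3)
w=q[(np.hypot(q[:,0]-.449,q[:,1]-.077)<.03)&(q[:,2]>.082)&(q[:,2]<.0905)]
print(len(w),cv2.minAreaRect((w[:,:2]*1000).astype(np.float32)))
cv2.imwrite('pics/w11c.png',cv2.resize(im[100:300,150:360],None,fx=3,fy=3,interpolation=cv2.INTER_CUBIC)[:,:,::-1])
E
```

```text
time: 19.55
position: [0.4489, 0.0786, 0.0796]
tool_rot: [-0.645, 1.471, 0.649]
ft_force: [-3.2, 4.5, 6.4]
grip_width: 0.135
[0.87809178 0.7322848  0.21200284]
t 19.6 pos [0.4489 0.0787 0.0796] jaw 47.38 grip 0.135 F [-3.7  4.   5.6] 
 shift [ 0.0011 -0.0013 -0.0012] dist/rows 0.1 twist [ 0.58  0.1  -0.12] j7 0.66
1233 ((443.5024719238281, 81.4381332397461), (27.61917495727539, 29.966299057006836), 6.815641403198242)
```

View pics/w11c.png

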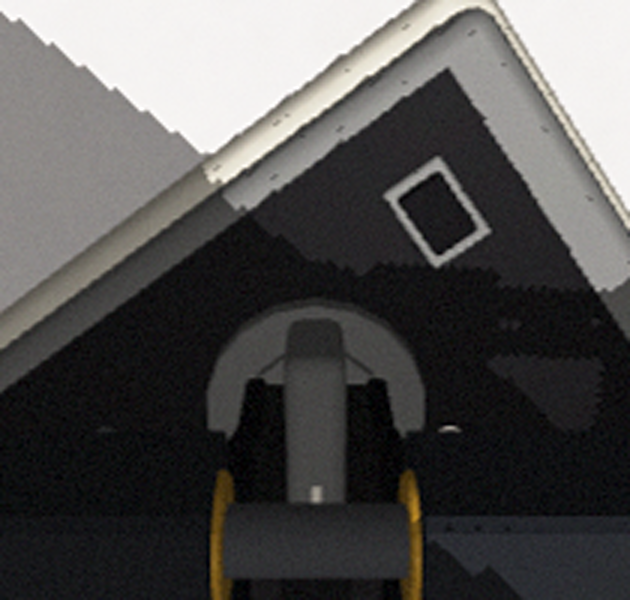

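The bar still lies square between the pads: a vertical line at crop x≈316. I measure the dial's angle directly.

Run:
```python
from h import *
from scipy.optimize import least_squares
f=np.load('pics/w11.npz');im=f['im'];c=cloud('wrist',f['d'],dict(K=f['K'],cam_to_world=f['T']))
a=np.radians(47.4);zc=(c[...,0]-.449)*np.cos(a)+(c[...,1]-.077)*np.sin(a);yc=-(c[...,0]-.449)*np.sin(a)+(c[...,1]-.077)*np.cos(a)
m=(abs(zc)<.009)&(abs(yc)<.026)&(c[...,2]>.0845)&(c[...,2]<.0905)
print(m.sum(),yc[m].min(),yc[m].max())
L=[]
for y in np.arange(-.03,.03,.002):
    k=m&(yc>=y)&(yc<y+.002)
    if k.sum()>15: L.append((y+.001,zc[k].min(),zc[k].max(),(zc[k].min()+zc[k].max())/2))
L=np.array(L);print((L*1000).round(1))
g=(L[:,2]-L[:,1]>.010)&(L[:,2]-L[:,1]<.0135);print('skew deg',np.degrees(np.arctan(np.polyfit(L[g,0],L[g,3],1)[0])))
s=readout.get_state();print(s['time'],s['torque'])
```

```text
1039 -0.007938520265815702 0.023577333587790007
[[-7.  -6.   5.4 -0.3]
 [-5.  -6.   5.4 -0.3]
 [-3.  -5.9  5.4 -0.3]
 [-1.  -5.9  5.4 -0.3]
 [ 1.  -5.9  5.4 -0.3]
 [ 3.  -5.9  5.3 -0.3]
 [ 5.  -5.9  5.3 -0.3]
 [ 7.  -5.8  5.3 -0.3]
 [ 9.  -8.7  8.8  0. ]
 [11.  -8.1  8.7  0.3]
 [13.  -6.4  5.2 -0.6]
 [15.  -6.4  5.2 -0.6]
 [17.  -6.3  5.2 -0.6]
 [19.  -6.3  5.1 -0.6]
 [21.  -6.3  5.2 -0.6]
 [23.  -5.1  4.6 -0.3]]
skew deg -0.8122221427692211
19.6 [0.83630355 0.68050594 0.2347927 ]
```

The dial is at about 1.22 rad. I add 1° to sit clear of the notch and short of the stop, hold, and check all three.

```bash
python3 -m creep '[{"linear":[0,0,0],"twist":[1,0,0],"fingers":1},{"linear":[0,0,0],"twist":[1,0,0],"fingers":1},{"linear":[0,0,0],"twist":[1,0,0],"fingers":1},{"linear":[0,0,0],"twist":[1,0,0],"fingers":1},{"linear":[0,0,0],"twist":[1,0,0],"fingers":1},{"linear":[0,0,0],"twist":[1,0,0],"fingers":1},{"linear":[0,0,0],"twist":[1,0,0],"fingers":1},{"linear":[0,0,0],"twist":[1,0,0],"fingers":1}]'
python3 - <<'E'
from h import *
go(.449,.0769,.0785,117.7-71)
print(readout.get_state()['torque'])
im,d=viewer.get_image('side');c=cloud('side',d)
circ(c,.592,.0615,.128,.142,.04);circ(c,.592,.0615,.146,.165,.02)
cv2.imwrite('pics/s12.png',cv2.resize(im[120:300,180:340],None,fx=4,fy=3.3,interpolation=cv2.INTER_CUBIC)[:600,:,::-1])
P,im,d,c=wshot('w12')
E
```

```text
time: 20.27
position: [0.4489, 0.0786, 0.0796]
tool_rot: [-0.635, 1.475, 0.639]
ft_force: [-2.1, 3.7, 6.2]
grip_width: 0.131
t 20.27 pos [0.4489 0.0786 0.0796] jaw 46.7 grip 0.131 F [-2.1  3.7  6.2] 
 shift [ 0.0011 -0.0013 -0.0012] dist/rows 0.1 twist [ 0.    0.09 -0.12] j7 0.65
[0.76541084 0.68176953 0.22775697]
156 [0.5625 0.0294 0.1281] [0.6178 0.09   0.1418] [0.5902 0.0597 0.1349] ((589.9005126953125, 61.30765914916992), 32.753238677978516)
30 [0.581  0.0504 0.1464] [0.6006 0.0703 0.159 ] [0.5908 0.0604 0.1527] ((591.0863037109375, 60.386592864990234), 10.415730476379395)
```

View pics/s12.png

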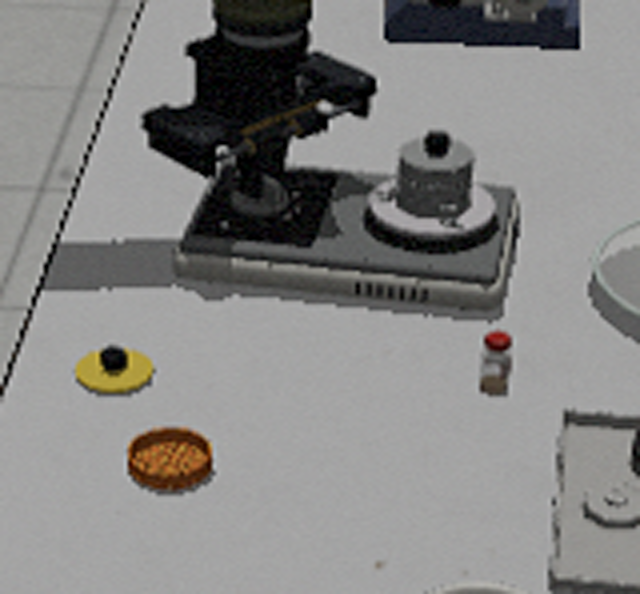

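View pics/w12.png

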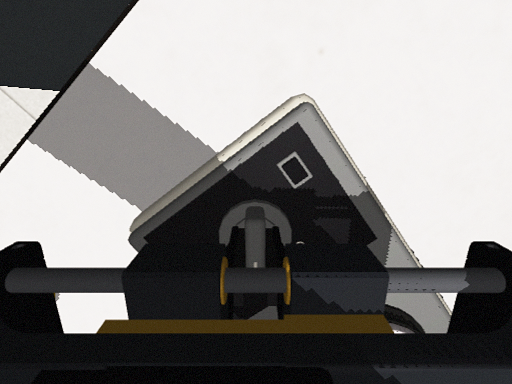

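The stack is complete (side crop (436,180)), and the bar is square in the fingers at (256,235). I hand in while holding.

```bash
python3 -c "
from bench import job
print(job.close_job())"
```

```text
the job is handed in; nothing more can be done
None
```

The sieve stack is finished, and I handed the job in at about 20 s with the fingers still gripping the run dial in the high position.

- **Sieve:** it sits on the rim and is released. Its top is level at 130 mm, and its centre is within about 1 mm of the seat.
- **Cover:** it sits on the sieve and is released. The disc top is at 134.4 mm, level and centred. A later view from the side camera, which is coarser, agreed within about 2 mm.
- **Dial:** only with the cover on, I turned it clockwise by about 71° (1.24 rad), past the 1.2 notch and short of the 1.28 stop. That figure is the gripper's turn. A camera check at 70.2° of gripper turn showed the bar lagging by less than 1°; I then added about 1° and did not measure the bar again. It was held with 45 N of grip, and the wrist still read about 0.23 N m of turning load, in line with the return spring.

No check failed. The last side view showed the orange and yellow look-alikes and the vial where they were. I did not look again at the mortar, spatula or foil pot, but the arm never went near them at working height.

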